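Clear the case lid and crack its seal

TASK

Two closed tins stand on the lid of the green case: stack them one by one squarely, edges flush, onto the like tin standing on the bench, to make a column of three. Then take the bare lid by its handle, break it free of its sticky seal and hold it slightly open, the handle edge raised about 40 mm, never flung wide open. Finish while still holding it there steadily with the fingers, and leave everything else on the bench alone.

Things in the scene. Friction and masses are not known exactly. Their poses are not given: they have to be found in the camera images.
- case: Green metal case with a rubber lid seal, fixed to the bench, left or right of the column, yaw within 0.25 rad: 240 (x) by 280 (y) mm, walls 100 mm high, lid 12 mm thick on top: its upper face is 112 mm over the bench. Origin: centre of its underside; x points from the handle side (nearest the robot) to the hinge side, z up.
- lid (a joint): Lid opening, rad: 0 shut, grows as the handle edge rises (0.17 = 40 mm there). Lid about 0.5 kg, hinged along the case's y. The seal takes 12 to 22 N straight up at the handle, gives suddenly within about 5 mm of rise and is clear from 0.06 rad on; then only some 3 N of weight is left at the handle. Let go, the lid falls back onto the seal, to 0.05 rad or shut.
- handle (a point): Middle of the lid's handle, a round steel bar 14 mm thick along the case's y, 110 mm long on posts 100 mm apart, axis 30 mm above the lid (23 mm free beneath). Lid shut: 95 mm to -x of the case's centre, 142 mm over the bench. The bar turns within a pinch from above: the gripper need not tilt for the small opening.
- hinge (a point): A point on the lid's hinge line at the middle of its length: 120 mm towards +x of the case's centre, 100 mm over the bench. The handle moves round it: 215 mm horizontally (towards the case's -x) and 42 mm above it when shut.
- tin_base: Closed flat metal tin, 90 (x) by 60 (y) by 40 (z) mm, about 0.3 kg, loose on the bench: the foot of the column. Origin: centre of its underside, x along its length.
- tin_a: Closed tin like the foot of the column (90 x 60 x 40 mm, about 0.3 kg), at the start flat on the lid near its +y side, about 35 mm behind the lid's centre. Origin: centre of its underside, x along its length.
- tin_b: The same kind of tin (90 x 60 x 40 mm, about 0.3 kg), at the start flat on the lid near its -y side. Origin: centre of its underside, x along its length. A gap of about 70 mm separates the two.
- jar: Bystander, to be left alone: squat glass screw jar, 50 mm across, 60 mm high, 130 mm nearer the robot than the column (along the lowest tin's -x).
- screwdriver: Bystander, to be left alone: screwdriver lying across, 190 mm long, about 120 mm beyond the column (on the lowest tin's +x side).
- glue: Bystander, to be left alone: glue bottle, 48 mm across, 130 mm high, behind the case's hinge side.
- paint: Bystander, to be left alone: steel paint can, 84 mm across, 110 mm high, at the right.
- hammer: Bystander, to be left alone: hammer lying, 280 mm long, at the left.
- tape: Bystander, to be left alone: roll of masking tape, 90 mm across, 35 mm high, at the right, nearer the robot than the paint can.
There are look-alikes about, which are no part of the job. Leave any blue or turquoise look-alike of the tin_b alone. Leave any blue look-alike of the tin_a alone.

How it is judged (in metres and radians):
On the way, in this order (a step that is already met when the one before it is completed fails the run):
1. one of the two tins stands squarely on the foot of the column, let go (((horizontal distance between tin_a and tin_base below 0.01 m and angle between the x axis of tin_a and the x axis of tin_base, either way round below 0.14 rad and z of tin_a in the frame of tin_base between 0.036 and 0.044 m and angle between tin_a's own z axis and vertical below 0.06 rad and contact force between tin_a and tin_base above 0.3 N and contact force between the fingers and tin_a below 0.05 N and linear speed of tin_a below 0.03 m/s) or (horizontal distance between tin_b and tin_base below 0.01 m and angle between the x axis of tin_b and the x axis of tin_base, either way round below 0.14 rad and z of tin_b in the frame of tin_base between 0.036 and 0.044 m and angle between tin_b's own z axis and vertical below 0.06 rad and contact force between tin_b and tin_base above 0.3 N and contact force between the fingers and tin_b below 0.05 N and linear speed of tin_b below 0.03 m/s))), for 0.2 s.
2. both tins stand squarely in the column, let go (((horizontal distance between tin_a and tin_base below 0.01 m and angle between the x axis of tin_a and the x axis of tin_base, either way round below 0.14 rad and z of tin_a in the frame of tin_base between 0.036 and 0.044 m and angle between each of tin_a, tin_b's own z axis and vertical below 0.06 rad and contact force between tin_a and tin_base above 0.3 N and horizontal distance between tin_b and tin_a below 0.01 m and angle between the x axis of tin_b and the x axis of tin_a, either way round below 0.14 rad and z of tin_b in the frame of tin_a between 0.036 and 0.044 m and contact force between tin_b and tin_a above 0.3 N and contact force between the fingers and tin_a below 0.05 N and linear speed of each of tin_a, tin_b below 0.03 m/s and contact force between the fingers and tin_b below 0.05 N) or (horizontal distance between tin_b and tin_base below 0.01 m and angle between the x axis of tin_b and the x axis of tin_base, either way round below 0.14 rad and z of tin_b in the frame of tin_base between 0.036 and 0.044 m and angle between each of tin_b, tin_a's own z axis and vertical below 0.06 rad and contact force between tin_b and tin_base above 0.3 N and horizontal distance between tin_a and tin_b below 0.01 m and angle between the x axis of tin_a and the x axis of tin_b, either way round below 0.14 rad and z of tin_a in the frame of tin_b between 0.036 and 0.044 m and contact force between tin_a and tin_b above 0.3 N and contact force between the fingers and tin_b below 0.05 N and linear speed of each of tin_b, tin_a below 0.03 m/s and contact force between the fingers and tin_a below 0.05 N))), for 0.2 s.
3. the seal is broken and the lid is held slightly open by the fingers (value of joint lid between 0.1 and 0.28 rad and contact force between the fingers and case above 1 N and ((horizontal distance between tin_a and tin_base below 0.01 m and angle between the x axis of tin_a and the x axis of tin_base, either way round below 0.14 rad and z of tin_a in the frame of tin_base between 0.036 and 0.044 m and angle between each of tin_a, tin_b's own z axis and vertical below 0.06 rad and contact force between tin_a and tin_base above 0.3 N and horizontal distance between tin_b and tin_a below 0.01 m and angle between the x axis of tin_b and the x axis of tin_a, either way round below 0.14 rad and z of tin_b in the frame of tin_a between 0.036 and 0.044 m and contact force between tin_b and tin_a above 0.3 N and contact force between the fingers and tin_a below 0.05 N and linear speed of each of tin_a, tin_b below 0.03 m/s and contact force between the fingers and tin_b below 0.05 N) or (horizontal distance between tin_b and tin_base below 0.01 m and angle between the x axis of tin_b and the x axis of tin_base, either way round below 0.14 rad and z of tin_b in the frame of tin_base between 0.036 and 0.044 m and angle between each of tin_b, tin_a's own z axis and vertical below 0.06 rad and contact force between tin_b and tin_base above 0.3 N and horizontal distance between tin_a and tin_b below 0.01 m and angle between the x axis of tin_a and the x axis of tin_b, either way round below 0.14 rad and z of tin_a in the frame of tin_b between 0.036 and 0.044 m and contact force between tin_a and tin_b above 0.3 N and contact force between the fingers and tin_b below 0.05 N and linear speed of each of tin_b, tin_a below 0.03 m/s and contact force between the fingers and tin_a below 0.05 N))), for 0.3 s.
At the end, for the whole second after the job is handed in: The fingers hold the lid still, 0.10 to 0.28 rad open (about 24 to 66 mm at the handle edge), with at least 1 N of contact and no tin touching the case; the three tins stand in one column on the bench, each centred on the one below within 10 mm and aligned within 0.14 rad, upright and let go (all of step 3 and height (world z) of tin_base below 0.006 m and velocity of joint lid between -0.05 and 0.05 rad/s and contact force between each of tin_a, tin_b, tin_base and case below 0.05 N); the arm keeps its last pose, push and grip.
It fails at once if the lid is flung wide open (past 0.5 rad) (value of joint lid above 0.5 rad).
It fails at once if the foot of the column is pushed away (more than 40 mm) (distance of tin_base from where it was at the start of the episode above 0.04 m).
It fails at once if a bystander is disturbed (moved more than 30 mm) (distance of any of jar, screwdriver, glue, paint, hammer, tape from where it was at the start of the episode above 0.03 m).
It also fails if it takes over 66 s, if anything falls off the work surface, if the arm or the gripper's body presses on something with over 40 N, if the wrist force passes 120 N, or if a joint passes its speed limit or range.

ROBOT

A 7-joint arm with a two-finger parallel gripper is mounted at the origin on the work surface. World frame = base frame: x ahead of the robot, y to its left, z up, the work surface at z = 0. Lengths are in mm, angles in rad, forces in N, time in s.
With the tool pointing down it reaches from about 425 to 800 mm from the base axis. Payload 8.3 kg.
Tool frame: the origin (TCP) lies between the finger pads; the fingertips stand 25 mm ahead of it and the grasp point (between the pads) lies 6 mm ahead of it; z points along the fingers, y is the direction in which the jaws open and shut (so a half turn about z gives the same grasp; the last joint's range is limited). The gripper opens to 85 mm and grips with 20 to 120 N. Pads are 22 mm wide; open, the fingers measure 114 mm over their backs; the gripper's body (76 mm by 85 mm) begins 54 mm behind the grasp point. The pads swing forward as they close: fully open they stand 13 mm farther back than shut.
Start: joints at [-1.403, 0.383, 0.016, 1.37, -0.006, 1.388, -0.046], TCP at [142.923, 608.423, 256.279] pointing down, gripper open.
Joint ranges: [-2.95, 2.95], [-0.25, 2.06], [-1.52, 1.56], [0.18, 2.33], [-1.44, 4.58], [0.02, 2.06], [-3.01, 3.01]. Speed limits (rad/s): [2.39, 2.39, 3.01, 3.01, 3.14, 3.14, 3.14].

INTERFACE

Orientations are given as a unit quaternion [x, y, z, w].
In Python, from bench import r gives the robot as it stands.
- The arm moves only by the tool send_rows, never from a script. Its argument "steps" is a list of rows, each a list of 3 entries, a list of its own where there are three numbers: the finger opening in m, from 0 to 0.0854, then the shift along the tool's x, y, z in m, then the turn, a rotation vector about the tool's x, y, z in rad. A call has 1 to 12 rows; each row is the pose to reach, as a shift and turn from the pose commanded when the call began, along the tool's axes at that moment; what a row does not reach only later rows make up. A row lasts 1/12 s, in which the tool goes at most 41.7 mm and 7.16 degrees, less where a joint would pass 70% of its speed; a pose out of reach is approached as far as the arm can. A call with a gripper value outside its range is refused whole. The fingers move at their own pace and stop on an object; "newtons" is the grip in N (left out, the last holds). Time passes only in rows, so rows that repeat a pose let the fingers close. It gives the time, the measured TCP pose, the force and the opening at its end, in the units of the state.
- r.observe(): the state, without advancing time (a new reading comes with each control period).
- r.read_camera(name): name is "side" or "top" or "wrist"; returns the picture (400x640x3 uint8, red, green, blue); there is no depth.
- r.camera_info(name): a dict with "fx", "fy", "cx", "cy" (pixels), "xyz" and "orientation" of the camera in the world. Camera axes: x right, y down, z forward; pixel columns grow to the right and rows downward; lengths in mm; the calibration is good to about 2 mm. The wrist camera is an equidistant fisheye: a pixel r from the principal point sees the ray r / f radians off the axis. A picture is of the moment at which its call begins: read the wrist's pose just before it. camera_info takes no time and is no camera call; for the wrist camera it gives the pose at the moment of the call.
- r.finish_job(): hands the job in, once; it reports no verdict.
The state is a dict: "clock": time; "joint_positions": joint angles; "qvel": joint speeds; "joint_torque": joint torques, N m; "tool_pos": TCP position; "ee_rot": TCP orientation; "force": force on the tool from outside, world axes, zero at the start; "torque": the same for the moment, N m; "width": finger opening in mm.
Only numpy, scipy, OpenCV 4.12 (cv2) and the standard library are available. Lean on these libraries where they do the work, as an engineer would, in place of code of your own. Each camera call takes 0.05 s, during which the arm holds its last target. There are 200 camera calls.

## Working session

There is one attempt and no reset: what is moved stays moved. The work goes in short steps, Python scripts to look and compute and a tool call to move; the robot and the scene stay as the last step left them, time stands still between calls to the robot, and variables do not carry over. Pictures are saved under pics/ and viewed, about 8 in all and at most 12, crops included, and the job is handed in when it is done.

Besides the shell and the picture viewer there is one more tool, called after "Request:" by a JSON object that holds its "name" and its "arguments", one argument or row to a line. send_rows: Moves the arm, as the interface text tells. Its arguments: {"type":"object","properties":{"steps":{"type":"array","items":{"type":"array"}},"newtons":{"type":"number"}},"required":["steps"]}

```bash
mkdir -p pics
python3 - <<'E'
from bench import r
import cv2
s=r.observe(); print(s)
for n in("top","side"):
    print(n,r.camera_info(n)); cv2.imwrite(f"pics/{n}0.png",r.read_camera(n)[:,:,::-1])
print(r.camera_info("wrist"))
E
```

```text
{'clock': 0.0, 'joint_positions': array([-1.40290246,  0.38425526,  0.01638444,  1.37116202, -0.00629535,
        1.38818589, -0.04648956]), 'qvel': array([-0.00049292,  0.00041773, -0.00116489,  0.0005748 , -0.00066047,
       -0.0007265 , -0.00059863]), 'joint_torque': array([ 7.40883843e-04, -6.27588844e+01,  8.44673719e-01, -3.71828592e+01,
        1.65849278e-02,  1.41909122e-02,  7.40453800e-06]), 'tool_pos': array([142.83722097, 607.99470983, 255.26467366]), 'ee_rot': array([ 1.15108514e-01,  9.93352439e-01, -9.76247494e-04, -9.07200682e-05]), 'force': array([ 0.16639502,  0.34035958, -0.3471097 ]), 'torque': array([6.05769602e-05, 4.09333701e-02, 2.24329448e-02]), 'width': 85.27276377657026}
top {'fx': 406.77297955327583, 'fy': 406.77297955327583, 'cx': 318.540275438635, 'cy': 199.01920616910505, 'xyz': array([ 462.58868049,   25.85131464, 1342.57185417]), 'orientation': array([-0.70112521,  0.71228402, -0.02664491,  0.01910371])}
side {'fx': 409.89032294293446, 'fy': 409.89032294293446, 'cx': 317.5125709150006, 'cy': 190.1428891501981, 'xyz': array([ 355.65968226, -940.87774293,  954.91572129]), 'orientation': array([ 0.9070752 , -0.07534062,  0.04498453, -0.41172171])}
{'fx': 309.70691628693146, 'fy': 309.70691628693146, 'cx': 321.46354240475955, 'cy': 196.28873001303495, 'xyz': array([ 69.74174558, 625.08561932, 372.24729123]), 'orientation': array([0.7749441 , 0.61467667, 0.0908804 , 0.11565028])}
```

View pics/top0.png

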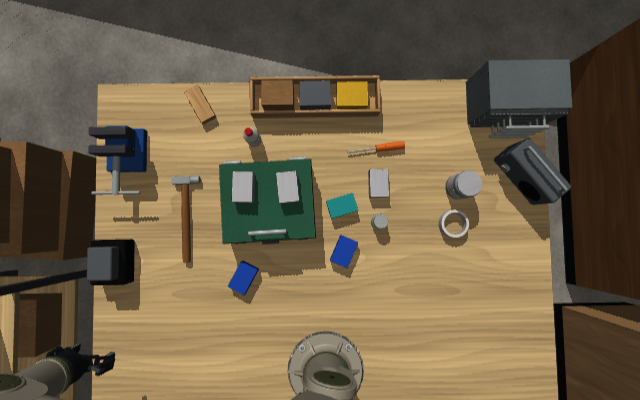

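View pics/side0.png

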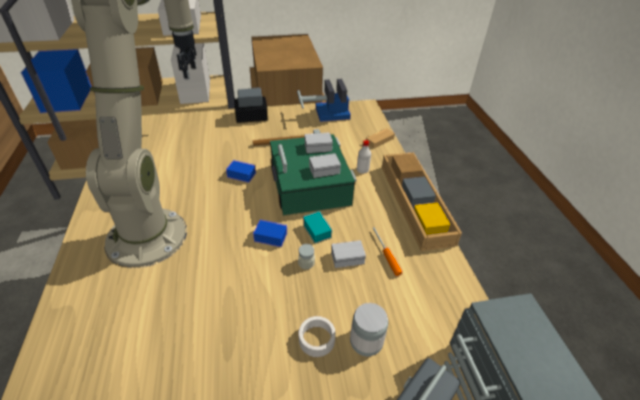

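The top view shows the foot tin at (379,183), tin_a at (243,187), tin_b at (288,187) and the handle at (267,234). The two blue tins and the turquoise one are decoys. Next I measure.

```bash
cat > h.py <<'E'
from bench import r
import cv2, numpy as np
from scipy.spatial.transform import Rotation as R
def rays(ci,uv,fish=False):
    p=(np.atleast_2d(uv).astype(float)-[ci['cx'],ci['cy']])/[ci['fx'],ci['fy']]
    if fish:
        t=np.linalg.norm(p,axis=1,keepdims=True); s=np.where(t>1e-9,np.sin(t)/np.maximum(t,1e-9),1)
        d=np.hstack([p*s,np.cos(t)])
    else: d=np.hstack([p,np.ones((len(p),1))])
    return R.from_quat(ci['orientation']).apply(d)
def plane(ci,uv,z,fish=False):
    d=rays(ci,uv,fish); c=np.array(ci['xyz']); return c+d*((z-c[2])/d[:,2])[:,None]
def rect(P):
    (c,(w,h),a)=cv2.minAreaRect(P[:,:2].astype(np.float32))
    if w<h: w,h,a=h,w,a+90
    return np.round(c,1),round(w,1),round(h,1),round((a+90)%180-90,1)  # yaw deg of long axis
def tool_delta(s,xyz,yaw=None):
    """shift in tool axes to reach world xyz (TCP), turn about tool z so that tool y (jaw) lies along world yaw deg"""
    q=R.from_quat(s['ee_rot']); d=q.inv().apply(np.array(xyz)-s['tool_pos'])
    M=q.as_matrix(); cur=np.degrees(np.arctan2(M[1,1],M[0,1])); t=None
    if yaw is not None: t=np.radians(-((yaw-cur+90)%180-90))
    return np.round(d/1000,4),cur,t
E
python3 - <<'E'
from h import *
ci=r.camera_info("top"); im=cv2.imread("pics/top0.png"); hsv=cv2.cvtColor(im,cv2.COLOR_BGR2HSV)
for n,(u,v),z in(("base",(379,183),40),("a",(243,187),152),("b",(288,187),152)):
    x0,y0=u-28,v-28; c=im[y0:v+28,x0:u+28]; 
    print(n,c[28,28],hsv[v,u], [tuple(im[v+d,u]) for d in(-16,-14,14,16,18)])
    big=cv2.resize(c,None,fx=4,fy=4,interpolation=cv2.INTER_CUBIC); hh=cv2.cvtColor(big,cv2.COLOR_BGR2HSV)
    m=((hh[...,1]<50)&(hh[...,2]>0.75*hsv[v,u,2])).astype(np.uint8)
    k,l,st,ce=cv2.connectedComponentsWithStats(m); b=l[112,112]
    yy,xx=np.where(l==b); uv=np.c_[(xx+.5)/4-.5+x0,(yy+.5)/4-.5+y0]
    print(rect(plane(ci,uv,z)),plane(ci,[uv.mean(0)],z).round(1))
m=cv2.inRange(hsv,(55,80,20),(90,255,160)); m[:,:]=np.where((np.arange(640)<322)[None],m,0)
k,l,st,ce=cv2.connectedComponentsWithStats(m); b=1+np.argmax(st[1:,4]); yy,xx=np.where(l==b)
P=plane(ci,np.c_[xx,yy],112); print("case",rect(P))
c=im[222:246,240:296]; hh=hsv[222:246,240:296]; m=((hh[...,1]<70)&(hh[...,2]>110)); yy,xx=np.where(m)
print("handle",rect(plane(ci,np.c_[xx+240,yy+222],142)))
cv2.imwrite("pics/z.png",cv2.resize(im[140:260,210:410],None,fx=4,fy=4,interpolation=cv2.INTER_CUBIC))
E
```

```text
base [166 165 168] [170   5 168] [(np.uint8(96), np.uint8(141), np.uint8(169)), (np.uint8(141), np.uint8(150), np.uint8(158)), (np.uint8(52), np.uint8(68), np.uint8(79)), (np.uint8(58), np.uint8(86), np.uint8(104)), (np.uint8(56), np.uint8(84), np.uint8(102))]
(array([ 597.7, -184. ]), 89.2, 60.4, 1.0) [[ 597.3 -184.    40. ]]
a [171 170 173] [170   4 173] [(np.uint8(112), np.uint8(121), np.uint8(104)), (np.uint8(171), np.uint8(170), np.uint8(171)), (np.uint8(132), np.uint8(131), np.uint8(133)), (np.uint8(35), np.uint8(43), np.uint8(28)), (np.uint8(30), np.uint8(41), np.uint8(20))]
(array([581.2, 237.3]), 88.7, 58.8, -2.1) [[580.9 237.3 152. ]]
b [172 171 173] [165   3 173] [(np.uint8(134), np.uint8(139), np.uint8(131)), (np.uint8(168), np.uint8(168), np.uint8(169)), (np.uint8(131), np.uint8(130), np.uint8(133)), (np.uint8(37), np.uint8(45), np.uint8(29)), (np.uint8(31), np.uint8(43), np.uint8(21))]
(array([578.7, 104.5]), 89.8, 59.2, 5.1) [[578.5 104.5 152. ]]
case (array([539.7, 169. ]), 278.7, 239.4, -87.3)
handle (array([447.7, 166.8]), 109.0, 10.2, -87.4)
```

View pics/z.png

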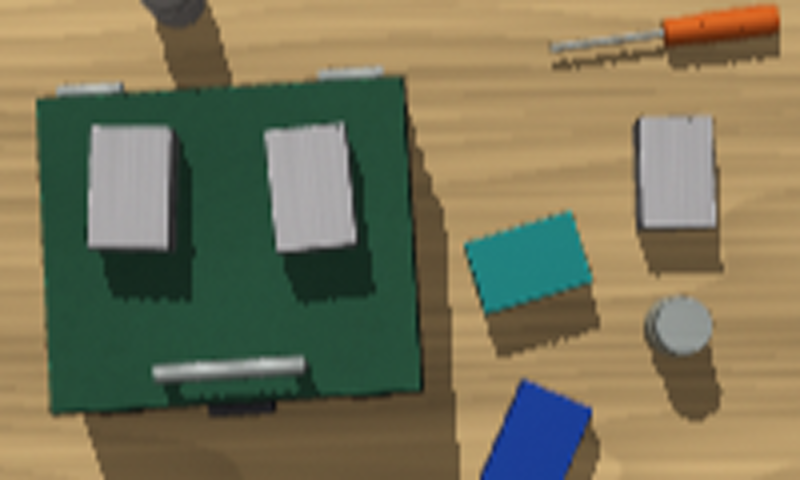

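```bash
python3 -c "
from h import *
s=r.observe(); print(tool_delta(s,[581,237.3,230],87.9))"
```

```text
(array([-0.5113, -0.2607,  0.0258]), np.float64(76.7789892532304), np.float64(-0.19409825368080286))
```

Request:
{"name": "send_rows", "arguments": {
  "steps": [
    [0.085,[-0.2556,-0.1303,0.0],[0,0,-0.1]],
    [0.085,[-0.2556,-0.1303,0.0],[0,0,-0.1]],
    [0.085,[-0.2556,-0.1303,0.0],[0,0,-0.1]],
    [0.085,[-0.2556,-0.1303,0.0],[0,0,-0.1]],
    [0.085,[-0.2556,-0.1303,0.0],[0,0,-0.1]],
    [0.085,[-0.5113,-0.2607,0.02],[0,0,-0.194]],
    [0.085,[-0.5113,-0.2607,0.02],[0,0,-0.194]],
    [0.085,[-0.5113,-0.2607,0.02],[0,0,-0.194]],
    [0.085,[-0.5113,-0.2607,0.02],[0,0,-0.194]],
    [0.085,[-0.5113,-0.2607,0.02],[0,0,-0.194]],
    [0.085,[-0.5113,-0.2607,0.02],[0,0,-0.194]],
    [0.085,[-0.5113,-0.2607,0.02],[0,0,-0.194]]
  ]
}}

```text
clock: 1.1
tool_pos: [525.3, 284.1, 240.0]
ee_rot: [0.018, 1.0, -0.0, -0.0]
force: [0.3, 1.0, -0.6]
width: 84.8
```

Request:
{"name": "send_rows", "arguments": {
  "steps": [
    [0.085,[0,0,0],[0,0,0]],
    [0.085,[0,0,0],[0,0,0]],
    [0.085,[0,0,0],[0,0,0]],
    [0.085,[0,0,0],[0,0,0]]
  ]
}}

```text
clock: 1.43
tool_pos: [523.1, 287.2, 240.0]
ee_rot: [0.017, 1.0, 0.0, -0.001]
force: [-0.3, 0.6, -0.8]
width: 85.2
```

```bash
cat > w.py <<'E'
from h import *
import sys
def wrist(name):
    s=r.observe(); ci=r.camera_info("wrist"); im=r.read_camera("wrist")[:,:,::-1].copy()
    cv2.imwrite(f"pics/{name}.png",im); return s,ci,im
def tins(ci,im,z,lo=120):
    hsv=cv2.cvtColor(im,cv2.COLOR_BGR2HSV); m=((hsv[...,1]<40)&(hsv[...,2]>lo)).astype(np.uint8)
    m=cv2.morphologyEx(m,cv2.MORPH_OPEN,np.ones((5,5),np.uint8))
    k,l,st,ce=cv2.connectedComponentsWithStats(m)
    for i in range(1,k):
        if st[i,4]<800: continue
        yy,xx=np.where(l==i); P=plane(ci,np.c_[xx,yy],z,True)
        print(st[i],ce[i].round(),rect(P))
E
python3 - <<'E'
from w import *
s,ci,im=wrist("w1"); tins(ci,im,152)
print(tool_delta(s,[581,237.3,230],87.9))
E
```

```text
[ 101  103  108   32 1520] [154. 118.] (array([447.1, 163.8]), 97.0, 10.9, -87.3)
[ 22 211  32  51 931] [ 37. 235.] (array([544.3, -13.5]), 56.7, 38.6, -0.3)
[  89  227   70   73 3153] [122. 261.] (array([569.5, 106.8]), 72.9, 59.4, 5.2)
[ 221  231   82   95 6371] [266. 277.] (array([579.2, 239.3]), 88.3, 59.2, -1.8)
[418 234  62  20 826] [452. 244.] (array([553.1, 386.1]), 53.4, 14.6, -88.8)
[ 569  294   71  106 4535] [613. 358.] (array([922.3, 870.4]), 668.6, 141.1, 43.9)
[   0  362   63   38 1808] [ 28. 384.] (array([ 916.2, -401. ]), 596.3, 94.5, -65.1)
(array([-0.0595, -0.0479,  0.01  ]), np.float64(88.02877194957527), np.float64(0.00224749450430052))
```

View pics/w1.png

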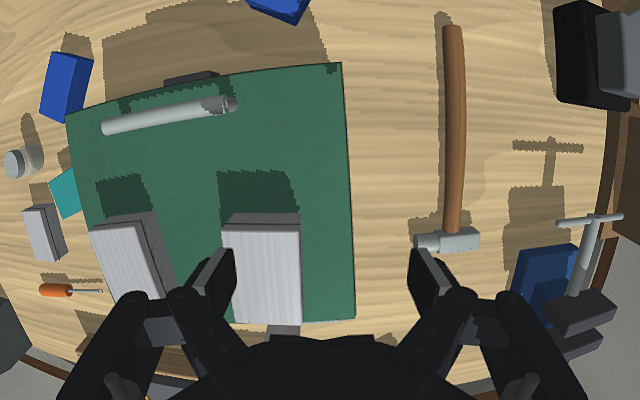

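The wrist view has tin_a's top at pixel (262,270), which gives (579,239), -1.8°. That agrees with the top view, so I go over it and down.

Request:
{"name": "send_rows", "arguments": {
  "steps": [
    [0.085,[-0.03,-0.024,0.0],[0,0,0]],
    [0.085,[-0.058,-0.0488,0.0],[0,0,0]],
    [0.085,[-0.058,-0.0488,0.01],[0,0,0]],
    [0.085,[-0.058,-0.0488,0.03],[0,0,0]],
    [0.085,[-0.058,-0.0488,0.05],[0,0,0]],
    [0.085,[-0.058,-0.0488,0.07],[0,0,0]],
    [0.085,[-0.058,-0.0488,0.085],[0,0,0]],
    [0.085,[-0.058,-0.0488,0.095],[0,0,0]],
    [0.085,[-0.058,-0.0488,0.1],[0,0,0]],
    [0.085,[-0.058,-0.0488,0.1],[0,0,0]],
    [0.085,[-0.058,-0.0488,0.1],[0,0,0]]
  ]
}}

```text
clock: 2.4
tool_pos: [580.6, 235.4, 141.0]
ee_rot: [0.018, 1.0, 0.0, 0.0]
force: [0.5, -0.7, 0.4]
width: 85.3
```

Request:
{"name": "send_rows", "arguments": {
  "steps": [
    [0.085,[0,0.0025,0.001],[0,0,0]],
    [0.05,[0,0.0025,0.001],[0,0,0]],
    [0.05,[0,0.0025,0.001],[0,0,0]],
    [0.05,[0,0.0025,0.001],[0,0,0]],
    [0.05,[0,0.0025,0.001],[0,0,0]],
    [0.05,[0,0.0025,0.001],[0,0,0]],
    [0.05,[0,0.0025,0.001],[0,0,0]],
    [0.05,[0,0.0025,0.001],[0,0,0]]
  ],
  "newtons": 40
}}

```text
clock: 3.07
tool_pos: [580.9, 237.9, 140.3]
ee_rot: [0.018, 1.0, 0.001, 0.001]
force: [-0.5, 1.3, 5.7]
width: 59.3
```

Request:
{"name": "send_rows", "arguments": {
  "steps": [
    [0.05,[0,0,-0.01],[0,0,0]],
    [0.05,[0,0,-0.025],[0,0,0]],
    [0.05,[0,0,-0.045],[0,0,0]],
    [0.05,[0,0,-0.07],[0,0,0]],
    [0.05,[0,0,-0.085],[0,0,0]],
    [0.05,[0,0,-0.09],[0,0,0]],
    [0.05,[0,0,-0.09],[0,0,0]],
    [0.05,[0,0,-0.09],[0,0,0]]
  ]
}}

```text
clock: 3.73
tool_pos: [580.1, 237.0, 228.2]
ee_rot: [0.018, 1.0, -0.0, -0.001]
force: [0.1, -0.2, -3.7]
width: 59.3
```

Run:
```python
from w import *
s,ci,im=wrist("w2"); print(s['tool_pos'],s['width'],s['force']); z=s['tool_pos'][2]
print("cur",tool_delta(s,[597.5,-184,z],91))
tins(ci,im,z+12)
```

```text
[580.0579231  237.00110213 228.21304952] 59.34556649824735 [ 0.09542738 -0.16676426 -3.6681585 ]
cur (array([-3.300e-02, -4.201e-01,  3.000e-04]), np.float64(87.8837804179842), np.float64(-0.05438829192129722))
[ 107  158   89  114 6851] [151. 216.] (array([544.4, 167.6]), 47.9, 32.2, 5.3)
[  25  176   33   58 1216] [ 41. 205.] (array([536.8,  95.5]), 30.3, 20.6, 0.4)
[464 193  58  20 930] [494. 203.] (array([542.3, 307.2]), 28.2, 7.7, -88.5)
[  246   238   144   103 11298] [312. 292.] (array([579.5, 237. ]), 58.2, 52.2, 88.0)
[ 565  311   75   89 4679] [609. 364.] (array([757.8, 529. ]), 329.8, 89.4, 42.2)
[   0  356   79   44 2376] [ 32. 383.] (array([ 738.7, -111.5]), 320.2, 57.3, -65.5)
```

Request:
{"name": "send_rows", "arguments": {
  "steps": [
    [0.05,[0,-0.01,0],[0,0,0]],
    [0.05,[-0.003,-0.03,0],[0,0,0]],
    [0.05,[-0.005,-0.058,0],[0,0,0]],
    [0.05,[-0.008,-0.09,0],[0,0,-0.01]],
    [0.05,[-0.01,-0.122,0],[0,0,-0.02]],
    [0.05,[-0.013,-0.154,0],[0,0,-0.03]],
    [0.05,[-0.016,-0.186,0],[0,0,-0.04]],
    [0.05,[-0.019,-0.218,0],[0,0,-0.05]],
    [0.05,[-0.022,-0.246,0],[0,0,-0.054]],
    [0.05,[-0.025,-0.27,0],[0,0,-0.054]],
    [0.05,[-0.027,-0.29,0],[0,0,-0.054]],
    [0.05,[-0.028,-0.3,0],[0,0,-0.054]]
  ]
}}

```text
clock: 4.78
tool_pos: [596.3, -68.3, 228.4]
ee_rot: [-0.006, 1.0, -0.001, -0.001]
force: [-0.1, -1.2, -4.0]
width: 59.3
```

Request:
{"name": "send_rows", "arguments": {
  "steps": [
    [0.05,[0,0,0],[0,0,0]],
    [0.05,[0,0,0],[0,0,0]]
  ]
}}

```text
clock: 4.95
tool_pos: [597.1, -63.4, 228.6]
ee_rot: [-0.008, 1.0, 0.0, -0.001]
force: [-0.3, 0.9, -3.7]
width: 59.3
```

Run:
```python
from w import *
s,ci,im=wrist("w3"); print(s['tool_pos'],s['width'],s['force']); z=s['tool_pos'][2]
print("cur",tool_delta(s,[597.5,-184,z],91))
tins(ci,im,40);
```

```text
[597.07606844 -63.36761021 228.63891246] 59.34248708464708 [-0.27170246  0.88039115 -3.73954126]
cur (array([ 1.600e-03, -1.206e-01, -1.000e-04]), np.float64(90.94459902119287), np.float64(-0.0009669294890119904))
[552  31  76  35 996] [588.  48.] (array([406.8, 292.8]), 171.1, 18.9, -87.2)
[ 180   37   52   49 1702] [204.  61.] (array([ 472.5, -182.5]), 60.3, 46.5, 71.2)
[ 183  137   56   81 4100] [211. 177.] (array([ 596.9, -181.4]), 88.3, 59.3, 0.2)
[ 501  140   66  111 5702] [534. 193.] (array([609.5, 202.4]), 138.8, 93.3, 5.2)
[   0  154   35   59 1385] [ 14. 186.] (array([ 609.2, -540.6]), 106.0, 96.5, 68.8)
[  247   236   143   105 11611] [314. 291.] (array([737.4, -60.3]), 169.7, 154.4, -89.1)
```

View pics/w3.png

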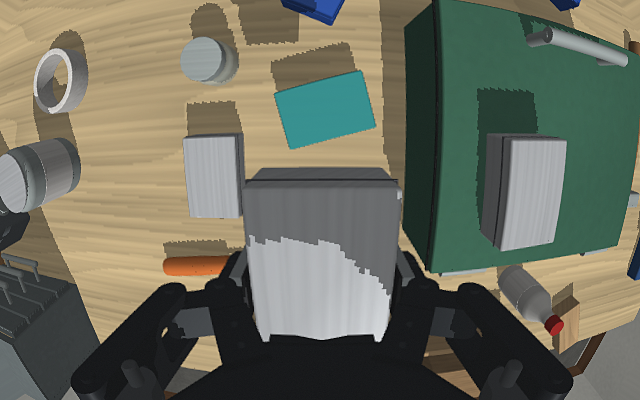

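The foot tin measures (596.9,-181.4) here. The wrist reads y about 2 mm high compared with the confirmed grasp, so I aim for (597.3,-183.5).

Request:
{"name": "send_rows", "arguments": {
  "steps": [
    [0.05,[0,-0.01,0],[0,0,0]],
    [0.05,[0,-0.03,0],[0,0,0]],
    [0.05,[0.001,-0.055,0],[0,0,0]],
    [0.05,[0.0015,-0.08,0.01],[0,0,0]],
    [0.05,[0.0018,-0.1,0.03],[0,0,0]],
    [0.05,[0.0018,-0.113,0.055],[0,0,0]],
    [0.05,[0.0018,-0.12,0.08],[0,0,0]],
    [0.05,[0.0018,-0.12,0.1],[0,0,0]],
    [0.05,[0.0018,-0.12,0.115],[0,0,0]],
    [0.05,[0.0018,-0.12,0.12],[0,0,0]],
    [0.05,[0.0018,-0.12,0.12],[0,0,0]],
    [0.05,[0.0018,-0.12,0.12],[0,0,0]]
  ]
}}

```text
clock: 6.0
tool_pos: [598.3, -183.0, 110.0]
ee_rot: [-0.009, 1.0, -0.0, 0.0]
force: [0.4, -0.5, -2.7]
width: 59.6
```

Request:
{"name": "send_rows", "arguments": {
  "steps": [
    [0.05,[0,0,0],[0,0,0]],
    [0.05,[0,0,0],[0,0,0]],
    [0.05,[0,0,0],[0,0,0]]
  ]
}}

```text
clock: 6.25
tool_pos: [598.4, -183.6, 110.6]
ee_rot: [-0.009, 1.0, -0.0, 0.001]
force: [0.1, -1.0, -3.5]
width: 59.6
```

Run:
```python
from w import *
s=r.observe(); print(s['tool_pos'],s['width'],s['force']); 
print("cur",tool_delta(s,[597.3,-183.5,68.5],91))
```

```text
[ 598.44427252 -183.55327158  110.57536836] 59.561936442839574 [ 0.05687889 -0.96433019 -3.53602755]
cur (array([0.0012, 0.0001, 0.0421]), np.float64(91.00899593259497), np.float64(0.00015700864306971565))
```

Request:
{"name": "send_rows", "arguments": {
  "steps": [
    [0.05,[0.001,0,0.01],[0,0,0]],
    [0.05,[0.001,0,0.022],[0,0,0]],
    [0.05,[0.001,0,0.032],[0,0,0]],
    [0.05,[0.001,0,0.037],[0,0,0]],
    [0.05,[0.001,0,0.04],[0,0,0]],
    [0.05,[0.001,0,0.0415],[0,0,0]],
    [0.05,[0.001,0,0.042],[0,0,0]],
    [0.05,[0.001,0,0.042],[0,0,0]]
  ]
}}

```text
clock: 6.92
tool_pos: [595.5, -183.1, 68.5]
ee_rot: [-0.009, 1.0, 0.001, -0.001]
force: [-13.4, 5.4, 14.8]
width: 59.3
```

Request:
{"name": "send_rows", "arguments": {
  "steps": [
    [0.05,[0,0,-0.0015],[0,0,0]],
    [0.05,[0,0,-0.0015],[0,0,0]],
    [0.05,[0,0,-0.0015],[0,0,0]]
  ]
}}

```text
clock: 7.17
tool_pos: [596.9, -183.6, 68.6]
ee_rot: [-0.009, 1.0, -0.0, -0.0]
force: [0.1, -0.1, -3.6]
width: 59.3
```

Run:
```python
from w import *
s=r.observe(); print(s['tool_pos'],s['width'],s['force'],s['torque']); 
cv2.imwrite("pics/s1.png",cv2.resize(r.read_camera("side")[215:295,280:430,::-1],None,fx=5,fy=5,interpolation=cv2.INTER_CUBIC))
```

```text
[ 596.85243704 -183.5600951    68.55406247] 59.282511046512 [ 0.07362738 -0.12910206 -3.55175881] [-0.00634701 -0.00237487 -0.07210931]
```

View pics/s1.png

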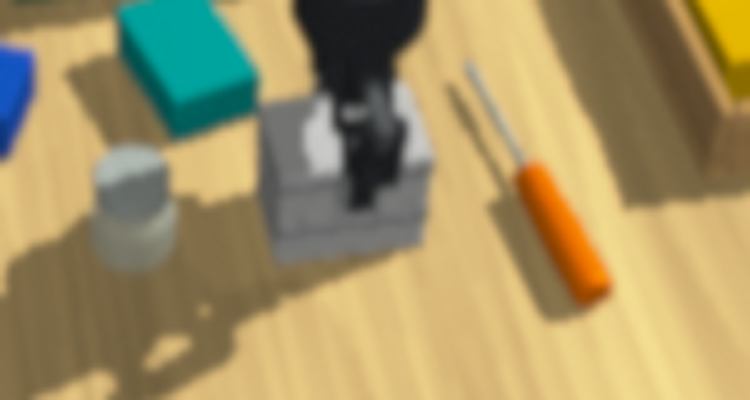

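The side crop shows the tin flush on the foot, hanging just off it. I'll lower 0.7 mm and release.

Request:
{"name": "send_rows", "arguments": {
  "steps": [
    [0.05,[0,0,0.0007],[0,0,0]],
    [0.05,[0,0,0.0007],[0,0,0]],
    [0.07,[0,0,0.0007],[0,0,0]],
    [0.085,[0,0,0.0007],[0,0,0]],
    [0.085,[0,0,0.0007],[0,0,0]],
    [0.085,[0,0,0.0007],[0,0,0]],
    [0.085,[0,0,0.0007],[0,0,0]],
    [0.085,[0,0,-0.02],[0,0,0]],
    [0.085,[0,0,-0.05],[0,0,0]],
    [0.085,[0,0,-0.09],[0,0,0]],
    [0.085,[0,0,-0.13],[0,0,0]],
    [0.085,[0,0,-0.16],[0,0,0]]
  ]
}}

```text
clock: 8.22
tool_pos: [597.2, -184.0, 232.6]
ee_rot: [-0.008, 1.0, -0.0, 0.001]
force: [1.6, -0.2, 0.5]
width: 84.7
```

Request:
{"name": "send_rows", "arguments": {
  "steps": [
    [0.085,[0,0.06,0],[0,0,0]],
    [0.085,[0,0.12,0],[0,0,0]],
    [0.085,[0,0.12,0],[0,0,0]],
    [0.085,[0,0.12,0],[0,0,0]],
    [0.085,[0,0.12,0],[0,0,0]],
    [0.085,[0,0.12,0],[0,0,0]]
  ]
}}

```text
clock: 8.72
tool_pos: [594.7, -63.8, 228.9]
ee_rot: [-0.009, 1.0, -0.0, 0.0]
force: [0.3, -0.3, -0.1]
width: 85.2
```

Run:
```python
from w import *
s,ci,im=wrist("w4"); print(s['clock'],s['tool_pos'],s['width'],s['force']); 
tins(ci,im,80); print("b"); tins(ci,im,152)
print(tool_delta(s,[578.6,104.5,228],95.1))
ci=r.camera_info("top"); im=r.read_camera("top")[:,:,::-1].copy(); cv2.imwrite("pics/top1.png",im)
hsv=cv2.cvtColor(im,cv2.COLOR_BGR2HSV)
for u,v,z in((380,181,80),(288,187,152)):
    big=cv2.resize(im[v-28:v+28,u-28:u+28],None,fx=4,fy=4,interpolation=cv2.INTER_CUBIC); hh=cv2.cvtColor(big,cv2.COLOR_BGR2HSV)
    m=((hh[...,1]<50)&(hh[...,2]>0.75*hsv[v,u,2])).astype(np.uint8)
    k,l,st,ce=cv2.connectedComponentsWithStats(m); yy,xx=np.where(l==l[112,112])
    print(rect(plane(ci,np.c_[(xx+.5)/4-.5+u-28,(yy+.5)/4-.5+v-28],z)))
```

```text
8.7167 [594.6658138  -63.84807658 228.91198221] 85.20409767812521 [ 0.30288088 -0.32535439 -0.06868259]
[553  34  75  35 983] [589.  51.] (array([422.9, 245.5]), 146.7, 16.3, -87.3)
[ 181   39   52   48 1690] [204.  63.] (array([ 478.6, -167.4]), 52.0, 40.4, 71.3)
[ 165  142   64   91 4997] [197. 187.] (array([ 595.5, -182.6]), 88.2, 59.2, 1.3)
[ 501  144   66  109 5628] [534. 196.] (array([599.4, 167.7]), 120.5, 80.7, 5.0)
[   0  156   36   58 1416] [ 15. 187.] (array([ 597.7, -479.4]), 94.6, 84.0, 68.6)
b
[553  34  75  35 983] [589.  51.] (array([449.1, 161.3]), 107.0, 11.9, -87.3)
[ 181   39   52   48 1690] [204.  63.] (array([ 489.7, -139.8]), 37.9, 29.4, 71.3)
[ 165  142   64   91 4997] [197. 187.] (array([ 574.9, -150.8]), 64.3, 43.2, 1.3)
[ 501  144   66  109 5628] [534. 196.] (array([577.8, 104.6]), 87.8, 58.9, 5.0)
[   0  156   36   58 1416] [ 15. 187.] (array([ 576.5, -367.2]), 69.0, 61.3, 68.6)
(array([0.0131, 0.1686, 0.0008]), np.float64(91.01164662846425), np.float64(-0.07135522731830979))
(array([ 600.1, -154.6]), 175.1, 125.1, -0.9)
(array([578.8, 104.5]), 89.9, 59.3, 5.3)
```

tin_a stands within about 2 mm of the foot (wrist view: 595.5,-182.6 against 596.9,-181.4). Now tin_b.

Request:
{"name": "send_rows", "arguments": {
  "steps": [
    [0.085,[0.003,0.03,0],[0,0,-0.02]],
    [0.085,[0.006,0.07,0],[0,0,-0.04]],
    [0.085,[0.01,0.11,0],[0,0,-0.06]],
    [0.085,[0.013,0.145,0],[0,0,-0.071]],
    [0.085,[0.0131,0.165,0],[0,0,-0.071]],
    [0.085,[0.0131,0.1686,0.01],[0,0,-0.071]],
    [0.085,[0.0131,0.1686,0.025],[0,0,-0.071]],
    [0.085,[0.0131,0.1686,0.04],[0,0,-0.071]],
    [0.085,[0.0131,0.1686,0.045],[0,0,-0.071]],
    [0.085,[0.0131,0.1686,0.045],[0,0,-0.071]],
    [0.085,[0.0131,0.1686,0.045],[0,0,-0.071]]
  ]
}}

```text
clock: 9.73
tool_pos: [579.0, 103.3, 184.0]
ee_rot: [-0.043, 0.999, -0.0, -0.0]
force: [-0.9, 0.7, -0.9]
width: 85.1
```

Run:
```python
from w import *
s=r.observe(); print(s['tool_pos'])
print(tool_delta(s,[578.6,104.5,140.3],95.1))
```

```text
[578.98570593 103.25214037 183.95971848]
(array([0.0003, 0.0013, 0.0437]), np.float64(94.92418963443629), np.float64(-0.0030684697382215224))
```

Request:
{"name": "send_rows", "arguments": {
  "steps": [
    [0.085,[0.0003,0.001,0.015],[0,0,0]],
    [0.085,[0.0003,0.001,0.03],[0,0,0]],
    [0.085,[0.0003,0.001,0.04],[0,0,0]],
    [0.085,[0.0003,0.001,0.0437],[0,0,0]],
    [0.085,[0.0003,0.001,0.0437],[0,0,0]],
    [0.05,[0.0003,0.001,0.0437],[0,0,0]],
    [0.05,[0.0003,0.001,0.0437],[0,0,0]],
    [0.05,[0.0003,0.001,0.0437],[0,0,0]],
    [0.05,[0.0003,0.001,0.0437],[0,0,0]],
    [0.05,[0.0003,0.001,0.0437],[0,0,0]],
    [0.05,[0.0003,0.001,0.0437],[0,0,0]],
    [0.05,[0.0003,0.001,0.0437],[0,0,0]]
  ],
  "newtons": 40
}}

```text
clock: 10.73
tool_pos: [579.0, 105.7, 141.4]
ee_rot: [-0.044, 0.999, 0.0, 0.001]
force: [-0.7, -1.3, 6.7]
width: 59.1
```

Request:
{"name": "send_rows", "arguments": {
  "steps": [
    [0.05,[0,0,-0.01],[0,0,0]],
    [0.05,[0,0,-0.025],[0,0,0]],
    [0.05,[0,0,-0.045],[0,0,0]],
    [0.05,[0,0,-0.07],[0,0,0]],
    [0.05,[0,0,-0.085],[0,0,0]],
    [0.05,[0,0,-0.09],[0,0,0]],
    [0.05,[0,0,-0.09],[0,0,0]],
    [0.05,[0,0,-0.09],[0,0,0]]
  ]
}}

```text
clock: 11.4
tool_pos: [577.8, 105.8, 229.3]
ee_rot: [-0.044, 0.999, -0.0, -0.001]
force: [0.1, 0.2, -4.7]
width: 59.3
```

Run:
```python
from w import *
s=r.observe(); print(s['tool_pos'],s['width'],s['force'])
print(tool_delta(s,[597,-183.7,228],91))
```

```text
[577.82009507 105.80644117 229.28790077] 59.315229548892745 [ 0.07431584  0.15855191 -4.6949524 ]
(array([ 0.0064, -0.2901,  0.0013]), np.float64(95.06289476115704), np.float64(0.07091089074421897))
```

Request:
{"name": "send_rows", "arguments": {
  "steps": [
    [0.05,[0,-0.01,0],[0,0,0]],
    [0.05,[0,-0.03,0],[0,0,0.01]],
    [0.05,[0.001,-0.058,0],[0,0,0.02]],
    [0.05,[0.002,-0.09,0],[0,0,0.03]],
    [0.05,[0.003,-0.122,0],[0,0,0.04]],
    [0.05,[0.004,-0.154,0],[0,0,0.05]],
    [0.05,[0.005,-0.186,0],[0,0,0.06]],
    [0.05,[0.006,-0.218,0],[0,0,0.071]],
    [0.05,[0.0064,-0.246,0],[0,0,0.071]],
    [0.05,[0.0064,-0.27,0],[0,0,0.071]],
    [0.05,[0.0064,-0.284,0],[0,0,0.071]],
    [0.05,[0.0064,-0.29,0],[0,0,0.071]]
  ]
}}

```text
clock: 12.4
tool_pos: [596.2, -187.2, 228.9]
ee_rot: [-0.006, 1.0, -0.001, -0.001]
force: [-1.4, -0.5, -3.3]
width: 59.6
```

Request:
{"name": "send_rows", "arguments": {
  "steps": [
    [0.05,[0,0,0.01],[0,0,0]],
    [0.05,[0,0,0.03],[0,0,0]],
    [0.05,[0,0,0.05],[0,0,0]],
    [0.05,[0,0,0.07],[0,0,0]],
    [0.05,[0,0,0.085],[0,0,0]],
    [0.05,[0,0,0.095],[0,0,0]],
    [0.05,[0,0,0.1],[0,0,0]],
    [0.05,[0,0,0.1],[0,0,0]],
    [0.05,[0,0,0.1],[0,0,0]]
  ]
}}

```text
clock: 13.15
tool_pos: [597.9, -183.0, 130.5]
ee_rot: [-0.009, 1.0, 0.0, 0.0]
force: [0.3, -0.5, -3.9]
width: 59.7
```

Run:
```python
from w import *
s=r.observe(); print(s['tool_pos'],s['width'],s['force'])
print(tool_delta(s,[597,-183.7,109.4],91))
```

```text
[ 597.88606697 -183.01245629  130.52770771] 59.73039118337816 [ 0.32938931 -0.53124924 -3.87299051]
(array([ 0.0009, -0.0007,  0.0211]), np.float64(91.04272168101168), np.float64(0.0007456339956406385))
```

Request:
{"name": "send_rows", "arguments": {
  "steps": [
    [0.05,[0.0003,-0.0005,0.008],[0,0,0]],
    [0.05,[0.0003,-0.0005,0.014],[0,0,0]],
    [0.05,[0.0003,-0.0005,0.018],[0,0,0]],
    [0.05,[0.0003,-0.0005,0.0195],[0,0,0]],
    [0.05,[0.0003,-0.0005,0.02],[0,0,0]],
    [0.05,[0.0003,-0.0005,0.02],[0,0,0]],
    [0.05,[0.0003,-0.0005,0.02],[0,0,0]]
  ]
}}

```text
clock: 13.73
tool_pos: [597.3, -184.3, 110.4]
ee_rot: [-0.009, 1.0, -0.0, 0.0]
force: [0.2, 0.4, -3.9]
width: 59.2
```

Request:
{"name": "send_rows", "arguments": {
  "steps": [
    [0.05,[0,0,0.0007],[0,0,0]],
    [0.05,[0,0,0.0012],[0,0,0]],
    [0.05,[0,0,0.0012],[0,0,0]]
  ]
}}

```text
clock: 13.98
tool_pos: [597.4, -184.3, 109.5]
ee_rot: [-0.009, 1.0, -0.0, 0.0]
force: [-1.2, 1.0, 1.3]
width: 59.4
```

Contact. Release and rise.

Request:
{"name": "send_rows", "arguments": {
  "steps": [
    [0.06,[0,0,0],[0,0,0]],
    [0.07,[0,0,0],[0,0,0]],
    [0.085,[0,0,0],[0,0,0]],
    [0.085,[0,0,0],[0,0,0]],
    [0.085,[0,0,0],[0,0,0]],
    [0.085,[0,0,0],[0,0,0]],
    [0.085,[0,0,-0.02],[0,0,0]],
    [0.085,[0,0,-0.05],[0,0,0]],
    [0.085,[0,0,-0.09],[0,0,0]],
    [0.085,[0,0,-0.12],[0,0,0]],
    [0.085,[0,0,-0.13],[0,0,0]]
  ]
}}

```text
clock: 14.9
tool_pos: [598.9, -185.2, 244.9]
ee_rot: [-0.008, 1.0, -0.001, 0.004]
force: [0.5, 0.1, 0.8]
width: 85.3
```

Request:
{"name": "send_rows", "arguments": {
  "steps": [
    [0.085,[0,0.03,0],[0,0,0]],
    [0.085,[0,0.07,0],[0,0,0]],
    [0.085,[0,0.11,0],[0,0,0]],
    [0.085,[0,0.15,0],[0,0,0]],
    [0.085,[0,0.17,0],[0,0,0]],
    [0.085,[0,0.17,0],[0,0,0]],
    [0.085,[0,0.17,0],[0,0,0]]
  ]
}}

```text
clock: 15.48
tool_pos: [594.2, -12.2, 238.6]
ee_rot: [-0.01, 1.0, 0.0, -0.0]
force: [0.4, -1.1, -0.5]
width: 85.0
```

Run:
```python
from w import *
s,ci,im=wrist("w5"); print(s['clock'],s['tool_pos'],s['width'],s['force']); 
tins(ci,im,120); print("handle"); tins(ci,im,149)
side=r.read_camera("side")[:,:,::-1]; 
cv2.imwrite("pics/c1.png",np.hstack([im[40:300,100:400],cv2.resize(side[205:285,300:400],(325,260),interpolation=cv2.INTER_CUBIC)]))
c=np.array([539.7,169.]); a=np.radians(2.7); print(c-95*np.array([np.cos(a),np.sin(a)]))
print(tool_delta(s,[446,165.5,228],2.7))
print(s['joint_positions'])
```

```text
15.4833 [594.17218554 -12.21343994 238.58671334] 84.96246257399862 [ 0.38345003 -1.11141767 -0.45275845]
[ 494   22   97   36 1357] [541.  39.] (array([437.9, 190.6]), 125.7, 14.0, -87.3)
[ 143   47   50   44 1428] [165.  70.] (array([ 484.9, -139.2]), 51.4, 34.1, 75.2)
[ 104  149   64   95 4639] [136. 196.] (array([ 596. , -182.9]), 88.4, 59.3, 1.1)
[ 591  321   49   79 2665] [621. 358.] (array([1006. ,  706.3]), 679.7, 118.0, 49.9)
[  0 369  69  31 813] [ 39. 389.] (array([1118.9, -733. ]), 750.5, 59.6, -57.9)
handle
[ 494   22   97   36 1357] [541.  39.] (array([447.9, 165.5]), 110.2, 12.3, -87.3)
[ 143   47   50   44 1428] [165.  70.] (array([ 489.1, -123.8]), 45.1, 29.9, 75.2)
[ 104  149   64   95 4639] [136. 196.] (array([ 586.6, -162.1]), 77.5, 52.0, 1.1)
[ 591  321   49   79 2665] [621. 358.] (array([946.1, 617.6]), 596.0, 103.5, 49.9)
[  0 369  69  31 813] [ 39. 389.] (array([1045.1, -644.5]), 658.1, 52.3, -57.9)
[444.80546188 164.52488718]
(array([0.1444, 0.1808, 0.0107]), np.float64(91.20104991044431), np.float64(1.544634712409086))
[-0.33808281  0.33722104  0.3971016   1.50212018 -0.13241997  1.3293803
  1.66243063]
```

View pics/c1.png

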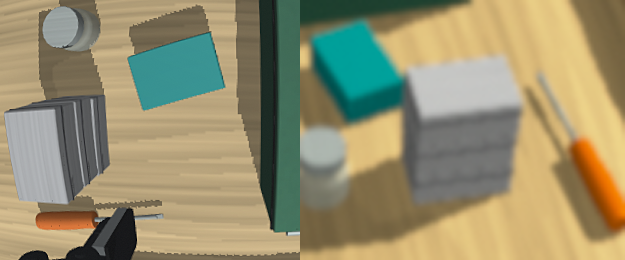

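The column is flush (top tin at 596,-182.9, 1.1°). Next, the handle.

Request:
{"name": "send_rows", "arguments": {
  "steps": [
    [0.085,[0.012,0.015,0],[0,0,0.12]],
    [0.085,[0.024,0.03,0],[0,0,0.24]],
    [0.085,[0.036,0.045,0],[0,0,0.36]],
    [0.085,[0.048,0.06,0],[0,0,0.48]],
    [0.085,[0.06,0.075,0],[0,0,0.6]],
    [0.085,[0.072,0.09,0],[0,0,0.72]],
    [0.085,[0.084,0.105,0],[0,0,0.84]],
    [0.085,[0.096,0.12,0],[0,0,0.96]],
    [0.085,[0.108,0.135,0],[0,0,1.08]],
    [0.085,[0.12,0.15,0],[0,0,1.2]],
    [0.085,[0.132,0.165,0],[0,0,1.32]],
    [0.085,[0.144,0.18,0],[0,0,1.44]]
  ]
}}

```text
clock: 16.58
tool_pos: [447.3, 162.0, 239.0]
ee_rot: [0.657, 0.754, 0.0, 0.0]
force: [-0.0, 0.6, 0.2]
width: 85.1
```

Request:
{"name": "send_rows", "arguments": {
  "steps": [
    [0.085,[0,0,0],[0,0,0.1]],
    [0.085,[0,0,0],[0,0,0.105]],
    [0.085,[0,0,0],[0,0,0.105]],
    [0.085,[0,0,0],[0,0,0.105]]
  ]
}}

```text
clock: 16.92
tool_pos: [447.9, 161.7, 239.0]
ee_rot: [0.692, 0.722, -0.0, 0.0]
force: [-0.1, -0.7, 0.2]
width: 85.2
```

Run:
```python
from w import *
s,ci,im=wrist("w6"); print(s['clock'],s['tool_pos'],s['width'],s['force']); 
tins(ci,im,149)
print(tool_delta(s,[446.5,165.5,149],2.7),s['ee_rot'])
cv2.imwrite("pics/c2.png",im)
```

```text
16.9167 [447.93203083 161.72718788 239.00787262] 85.1641568031984 [-0.07471349 -0.65713358  0.15836072]
[ 313  123   16  149 2282] [321. 196.] (array([446.2, 168.3]), 110.9, 10.7, -87.2)
[  24  194   53   30 1087] [ 47. 208.] (array([177.1, 148.4]), 95.8, 30.5, 5.2)
[ 569  212   71  188 7402] [614. 333.] (array([1023. , -160.9]), 773.6, 167.8, -45.3)
[  69  258   42   55 1641] [ 92. 286.] (array([213.4,  62.4]), 113.9, 46.0, 57.2)
(array([ 0.0039, -0.0013,  0.09  ]), np.float64(2.490178443519941), np.float64(-0.0036620770022363852)) [ 6.91574967e-01  7.22304660e-01 -2.25915665e-05  2.05982223e-04]
```

View pics/c2.png

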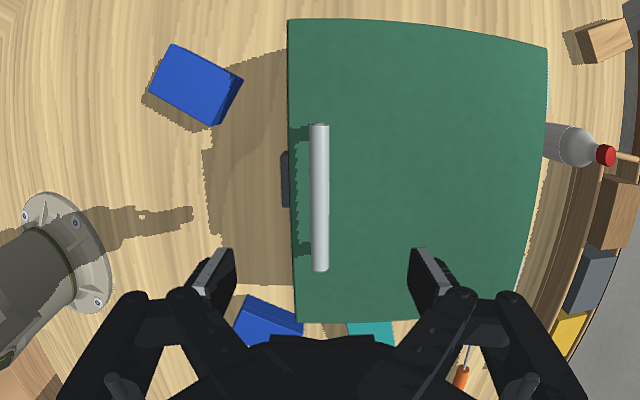

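The handle runs through pixel (321,196), centred between the jaws at about (446,167). I descend onto it.

Request:
{"name": "send_rows", "arguments": {
  "steps": [
    [0.085,[0.003,-0.0015,0.012],[0,0,0]],
    [0.085,[0.004,-0.0015,0.03],[0,0,0]],
    [0.085,[0.004,-0.0015,0.05],[0,0,0]],
    [0.085,[0.004,-0.0015,0.068],[0,0,0]],
    [0.085,[0.004,-0.0015,0.082],[0,0,0]],
    [0.085,[0.004,-0.0015,0.09],[0,0,0]],
    [0.085,[0.004,-0.0015,0.09],[0,0,0]],
    [0.085,[0.004,-0.0015,0.09],[0,0,0]]
  ]
}}

```text
clock: 17.63
tool_pos: [445.8, 166.8, 149.1]
ee_rot: [0.692, 0.722, -0.0, 0.0]
force: [-0.2, -0.1, 0.1]
width: 84.7
```

Request:
{"name": "send_rows", "arguments": {
  "steps": [
    [0.03,[0,0,0],[0,0,0]],
    [0.03,[0,0,0],[0,0,0]],
    [0.02,[0,0,0],[0,0,0]],
    [0.01,[0,0,0],[0,0,0]],
    [0.005,[0,0,0],[0,0,0]],
    [0.005,[0,0,0],[0,0,0]],
    [0.005,[0,0,0],[0,0,0]],
    [0.005,[0,0,0],[0,0,0]],
    [0.005,[0,0,0],[0,0,0]],
    [0.005,[0,0,0],[0,0,0]]
  ],
  "newtons": 80
}}

```text
clock: 18.47
tool_pos: [446.0, 167.3, 149.4]
ee_rot: [0.692, 0.722, 0.001, 0.0]
force: [1.4, -0.5, 5.2]
width: 11.5
```

Request:
{"name": "send_rows", "arguments": {
  "steps": [
    [0.005,[0,0.0002,-0.001],[0,0,0]],
    [0.005,[0,0.0004,-0.002],[0,0,0]],
    [0.005,[0,0.0006,-0.003],[0,0,0]]
  ]
}}

```text
clock: 18.72
tool_pos: [446.2, 167.3, 150.9]
ee_rot: [0.692, 0.722, -0.0, 0.0]
force: [10.9, 3.0, -17.9]
width: 11.2
```

Request:
{"name": "send_rows", "arguments": {
  "steps": [
    [0.005,[0,0.0002,-0.001],[0,0,0]],
    [0.005,[0,0.0004,-0.002],[0,0,0]],
    [0.005,[0,0.0006,-0.003],[0,0,0]]
  ]
}}

```text
clock: 18.97
tool_pos: [446.6, 167.3, 152.7]
ee_rot: [0.692, 0.722, -0.001, 0.0]
force: [11.2, 4.8, -14.7]
width: 11.6
```

Holding firmly; the seal is giving. I continue along the arc.

Request:
{"name": "send_rows", "arguments": {
  "steps": [
    [0.005,[0,0.0006,-0.002],[0,0,0]],
    [0.005,[0,0.0012,-0.004],[0,0,0]],
    [0.005,[0,0.0018,-0.006],[0,0,0]],
    [0.005,[0,0.0024,-0.008],[0,0,0]],
    [0.005,[0,0.003,-0.01],[0,0,0]],
    [0.005,[0,0.0035,-0.012],[0,0,0]],
    [0.005,[0,0.004,-0.014],[0,0,0]],
    [0.005,[0,0.004,-0.014],[0,0,0]]
  ]
}}

```text
clock: 19.63
tool_pos: [450.3, 167.5, 168.0]
ee_rot: [0.692, 0.722, -0.001, -0.0]
force: [4.8, 1.4, -7.8]
width: 11.5
```

Request:
{"name": "send_rows", "arguments": {
  "steps": [
    [0.005,[0,0.0005,-0.002],[0,0,0]],
    [0.005,[0,0.001,-0.004],[0,0,0]],
    [0.005,[0,0.0018,-0.007],[0,0,0]],
    [0.005,[0,0.0026,-0.01],[0,0,0]],
    [0.005,[0,0.0034,-0.013],[0,0,0]],
    [0.005,[0,0.0042,-0.016],[0,0,0]],
    [0.005,[0,0.005,-0.0175],[0,0,0]],
    [0.005,[0,0.005,-0.0175],[0,0,0]],
    [0.005,[0,0.005,-0.0175],[0,0,0]],
    [0.005,[0,0.005,-0.0175],[0,0,0]],
    [0.005,[0,0.005,-0.0175],[0,0,0]],
    [0.005,[0,0.005,-0.0175],[0,0,0]]
  ]
}}

```text
clock: 20.63
tool_pos: [455.9, 167.8, 185.6]
ee_rot: [0.692, 0.722, -0.0, 0.0]
force: [7.3, 2.0, -6.7]
width: 11.4
```

Run:
```python
from w import *
s=r.observe(); print(s['clock'],s['tool_pos'],s['width'],s['force'],abs(s['qvel']).max())
side=r.read_camera("side")[:,:,::-1]; top=r.read_camera("top")[:,:,::-1]
cv2.imwrite("pics/f.png",np.hstack([cv2.resize(side[100:300,250:420],(340,400)),cv2.resize(top[130:330,210:410],(400,400))]))
```

```text
20.6333 [455.87113135 167.75700581 185.62277819] 11.392076178606247 [ 7.27186726  1.9618376  -6.67929407] 0.0035837097862326654
```

View pics/f.png

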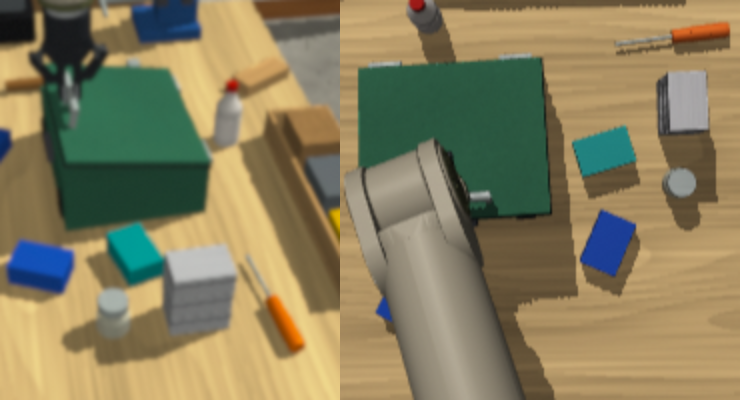

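Side view: the column is straight and the fingers hold the bar. I check the lid angle by projecting the lid's near corner for shut and open, next to the green mask.

Run:
```python
from h import *
ci=r.camera_info("side"); im=r.read_camera("side")[:,:,::-1]; s0=cv2.imread("pics/side0.png")
a=np.radians(2.7); C=np.array([539.7,169.]); ex=np.array([np.cos(a),np.sin(a)]); ey=np.array([-ex[1],ex[0]])
for th in(0,.1,.17,.25):
    x=-240*np.cos(th)+12*np.sin(th)+120; z=100+12*np.cos(th)+240*np.sin(th)
    P=np.r_[C+ex*x-ey*140,z]; p=R.from_quat(ci['orientation']).inv().apply(P-ci['xyz']); print(th,p[:2]/p[2]*ci['fx']+[ci['cx'],ci['cy']])
o=np.hstack([cv2.resize(i[140:220,255:335],None,fx=5,fy=5,interpolation=cv2.INTER_CUBIC) for i in(s0,im)]); cv2.imwrite("pics/lid.png",o)
```

```text
0 [280.82790092 190.71341879]
0.1 [281.29501954 184.77022819]
0.17 [282.0902624  180.51555316]
0.25 [283.47882932 175.59092615]
```

View pics/lid.png

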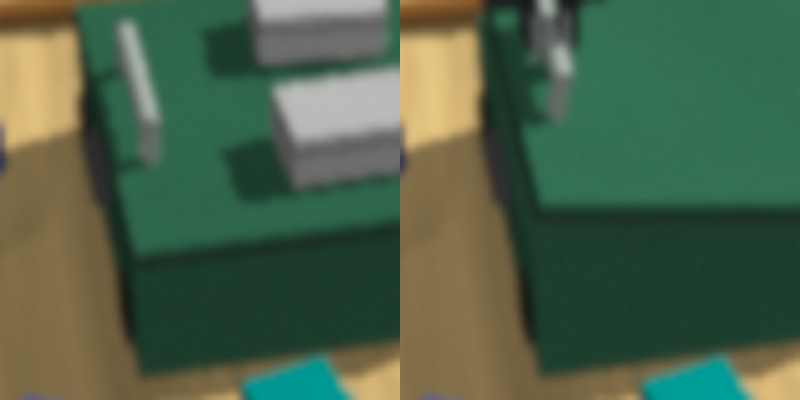

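The corner moved from row 190.6 to about 181, which is roughly 0.165 rad open. I hand in.

```bash
python3 -c "
from bench import r
print(r.finish_job()); s=r.observe(); print(s['clock'],s['tool_pos'],s['force'],s['width'])"
```

```text
the job is handed in; nothing more can be done
None
the job is handed in; nothing more can be done
```

I stacked tin_a and then tin_b on the foot tin, then pulled the lid free by its handle. I handed in at about 21 s while still holding it open; no verdict was reported.

- **Column:** the last wrist measurement put the top tin at (596, -183) mm, yaw 1.1°. The foot tin measured (597, -184) from the top camera and (597, -181) from the wrist camera. The side view shows the three tins flush.
- **First placing:** I pressed slightly too hard on first contact, about 15 N down and 13 N sideways. I backed off before letting go, and the tins still measured within about 2 mm afterwards.
- **Lid:** the handle rose 36 mm, and the lid's near corner in the side view gives about 0.165 rad open. The arm was still, holding with about 7 N down and 7 N sideways. No bystander looked disturbed in the pictures; I did not measure them.
- **Disagreements:**
  - The wrist camera and top camera differed by about 2 mm in y.
  - The fingers read 11.4 mm on the 14 mm bar, but this stayed constant and the grip did not slip.

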